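Let air into the descaler jug

TASK

The descaler jug on its stand was left with the tap almost wide open, and only its sealed safety cap keeps it from running into the beaker. Turn the tap lever back to half open (45 degrees, midway between shut and open), then push the safety cap down, twist it anticlockwise while it is down until it comes free, and lift it off to let air in. The program finishes while the gripper is still holding the cap level and still, a few centimetres straight above the jug's mouth and touching nothing else, ready to go back on; leave the beaker, honey jar, tuna can and apple where they are.

Things in the scene. Friction and masses are not known exactly. Their poses are not given: they have to be found in the camera images.
- dispenser: The descaler jug on its steel stand, fixed. Origin on the counter below the mouth; z up, -x is the jug's front, where the tap stands out, +x its back with a pitcher handle. The stand's top is 90 mm high; the jug is 116 mm deep (x), 176 mm wide (y), its flat top 218 mm above the counter, its neck in the middle.
- tap_axis (a point): Point on the tap's vertical turning axis at half the lever's height, 160 mm above the counter; axes as the dispenser's. It lies 140 mm in front (-x) of the mouth's axis, 82 mm off the jug's front face. A round dial 44 mm wide under the lever has raised marks at shut, half and open; the spout below ends 80 mm above the counter.
- tap_lever (a joint): Angle of the tap lever, rad. 0 = shut: the lever points along the dispenser's +y, parallel to the jug's front. It grows as the lever turns anticlockwise seen from above, to 1.571 = wide open: pointing straight away from the jug (-x). Half open is 0.785. It stays where it is left; turning takes about 0.1 N m (2 N at the grip point).
- lever_grip (a point): Grip point of the tap lever, half-way up it and 46 mm from the turning axis; its +y points outward along the lever, z up. The lever is an upright bar 10 mm wide and 16 mm high, reaching 70 mm from the axis, with a 13 mm round knob at its end. Below it is only the beaker, whose rim is 60 mm above the counter.
- cap_center (a point): Centre of the round ribbed safety cap: 56 mm wide, 36 mm high, 40 g, z up. Locked by a sprung bayonet: a tooth blocks turning until it is pressed down 4 to 7 mm (5 N at first, 10 N at 4 mm, 15 N at 7, then it bottoms). Kept down, turn it anticlockwise seen from above by 45 to 75 degrees (60 is best, stop at 79); then it lifts straight off.
- mouth (a point): Centre of the rim of the jug's neck, on the cap's axis, 256 mm above the counter; axes as the dispenser's. The locked cap's centre is 3.5 mm above it; 9 mm are free below the locked cap's lower edge, above a collar narrower than the cap. Once the cap is off, a sprung seal ring stands 11 mm above the rim.
- beaker_center (a point): Centre of the clear measuring beaker that stands on the counter under the spout, 60 mm high, 70 mm wide at its rim. A bystander, not to be moved.
- honey_jar_center (a point): Centre of a honey jar, 71 mm wide, 110 mm high. A bystander.
- tuna_can_center (a point): Centre of a flat tuna can, 86 mm wide, 40 mm high. A bystander.
- apple_center (a point): Centre of an apple, 71 mm wide. A bystander.
There are look-alikes about, which are no part of the job. Of the things like the part that bears cap_center, leave any that is blue or yellow; of the rest the larger one is meant.

How it is judged:
On the way, in this order (a step that is already met when the one before it is completed fails the run):
1. the tap lever stands at half open (45 degrees, within 8) while the cap is still locked on (value of joint tap_lever between 0.645 and 0.925 rad and angle between the x axis of cap_center and the x axis of mouth, either way round below 0.2 rad and z of cap_center in the frame of mouth below 0.006 m), for 0.3 s.
2. the cap is pressed down on its spring (z of cap_center in the frame of mouth below 0.0005 m and horizontal distance between cap_center and mouth below 0.006 m), for 0.04 s.
3. the cap is twisted past its tooth while still on the neck (angle between the x axis of cap_center and the x axis of mouth, either way round above 0.6 rad and z of cap_center in the frame of mouth below 0.012 m and horizontal distance between cap_center and mouth below 0.006 m), for 0.04 s.
At the end, for the whole second after the job is handed in: The tap lever stands at half open (45 degrees, within 8); the gripper holds the safety cap still, level within 15 degrees, its centre 35 to 200 mm above the mouth's rim and within 30 mm sideways of the mouth's axis, touching nothing of the jug (value of joint tap_lever between 0.645 and 0.925 rad and z of cap_center in the frame of mouth between 0.035 and 0.2 m and horizontal distance between cap_center and mouth below 0.03 m and angle between cap_center's own z axis and vertical below 0.26 rad and contact force between safety_cap and the fingers above 1 N and contact force between safety_cap and dispenser below 0.1 N and linear speed of safety_cap below 0.03 m/s); the arm keeps its last pose, push and grip.
It fails at once if the beaker is pushed from under the spout or tipped (distance of beaker_center from where it was at the start of the episode above 0.02 m or angle between beaker_center's own z axis and vertical above 0.35 rad).
It fails at once if the honey jar, the tuna can or the apple is moved (distance of any of honey_jar_center, tuna_can_center, apple_center from where it was at the start of the episode above 0.03 m).
It also fails if it takes over 51 s, if anything falls off the work surface, if the arm or the gripper's body presses on something with over 40 N, if the wrist force passes 120 N, or if a joint passes its speed limit or range.

ROBOT

A 6-joint arm with a two-finger parallel gripper is mounted at the origin on a cart in front of the work surface, level with it; the furniture and walls round the work are solid. World frame = base frame: x ahead of the robot, y to its left, z up, the work surface at z = 0. Lengths are in m, angles in rad, forces in N, time in s.
With the tool pointing down it reaches from about 0.35 to 0.775 m from the base axis. Payload 5.5 kg.
Tool frame: the origin (TCP) lies between the finger pads; the fingertips stand 17 mm ahead of it and the grasp point (between the pads) lies 2 mm behind it; z points along the fingers, y is the line along which they close (so a half turn about z gives the same grasp; the last joint's range is limited). The gripper opens to 85 mm and grips with 20 to 120 N. Pads are 22 mm wide; open, the fingers measure 114 mm over their backs; the gripper's body (76 mm by 85 mm) begins 54 mm behind the grasp point. The pads swing forward as they close: fully open they stand 13 mm farther back than shut.
Start: joints at [-1.289, 0.313, 0.046, 1.304, 0, 1.431], TCP at [0.235, -0.525, 0.248] pointing down, gripper open.
Joint ranges: [-2.76, 2.76], [-0.86, 1.69], [-1.03, 1.26], [-2.2, 2.34], [-1.47, 1.5], [-3.14, 3.14]. Speed limits (rad/s): [2.57, 2.57, 3.14, 3.14, 3.14, 3.14].

INTERFACE

Orientations are given as a unit quaternion [w, x, y, z].
In Python, from bench import * gives the robot as it stands.
- The arm moves only by the tool servo_tool, never from a script. Its argument "deltas" is one flat list of numbers, 7 for each row, row after row: the shift along the tool's x, y, z in mm, then the turn, a rotation vector about the tool's x, y, z in rad, then the closure, from 0 (fully open) to 1 (shut). In form: [dx, dy, dz, wx, wy, wz, jaw, dx, dy, dz, wx, wy, wz, jaw, ...]. A call has 1 to 5 rows; each row shifts and turns the commanded pose from where the row before left it, along the tool's axes as they then stand; what a row does not reach is not made up. A row lasts 1/8 s, in which the tool goes at most 62.5 mm and 10.7 degrees, less where a joint would pass 70% of its speed; a pose out of reach is approached as far as the arm can. A call is refused whole if a number of a shift passes 62.5 or a number of a turn 0.188, either way. A call with a gripper value outside its range is refused whole. The fingers move at their own pace and stop on an object; the grip force is fixed at half the most. Time passes only in rows, so rows that do not move let the fingers close. It gives the time, the measured TCP pose, the force, the opening and the grip force at its end, in the units of the state.
- state(): the state, without advancing time (a new reading comes with each control period).
- get_image(name): name is "scene" or "top" or "wrist"; returns the picture (420x560x3 uint8, blue, green, red); there is no depth.
- camera_params(name): a dict with "fx", "fy", "cx", "cy" (pixels), "extrinsics" (4x4, takes a point from camera to world coordinates); the wrist camera has in their place "T_tool_cam" (4x4, takes a point from camera to tool coordinates, whose origin is the TCP and whose axes are the flange's). Camera axes: x right, y up, looking along -z (the intrinsics and any distortion apply to the point x, -y, -z); pixel columns grow to the right and rows downward; lengths in m; the calibration is good to about 2 mm. The wrist camera is an equidistant fisheye: a pixel r from the principal point sees the ray r / f radians off the axis. A picture is of the moment at which its call begins: read the wrist's pose just before it. camera_params takes no time and is no camera call.
- hand_in(): hands the job in; it is judged then, once.
The state is a dict: "clock": time; "q": joint angles; "dq": joint speeds; "joint_torque": joint torques, N m; "eef_pos": TCP position; "tcp_rot": TCP orientation; "ft_force": force on the tool from outside, world axes, zero at the start; "torque": the same for the moment, N m; "grip_width": finger opening in m; "grip_force": force on a finger pad.
Only numpy, scipy, OpenCV 4.12 (cv2) and the standard library are available. Lean on these libraries where they do the work, as an engineer would, in place of code of your own. Each camera call takes 0.05 s, during which the arm holds its last target. There are 200 camera calls.

## Working session

There is one attempt and no reset: what is moved stays moved. The work goes in short steps, Python scripts to look and compute and a tool call to move; the robot and the scene stay as the last step left them, time stands still between calls to the robot, and variables do not carry over. Pictures are saved under pics/ and viewed, at most 10 in all, crops included, and the job is handed in when it is done.

Besides the shell and the picture viewer there is one more tool, called after "Call:" as name(argument=value, ...) on one line, values as JSON. servo_tool: Moves the arm, as the interface text tells. Its arguments: {"type":"object","properties":{"deltas":{"type":"array"}},"required":["deltas"]}

```bash
mkdir -p pics; python3 - <<'E'
from bench import *
import cv2,numpy as np
s=state();print({k:np.round(v,3).tolist() for k,v in s.items()})
for n in("scene","top"):
    cv2.imwrite(f"pics/{n}0.png",get_image(n));p=camera_params(n);print(n,{k:np.round(v,4).tolist() if not isinstance(v,str) else v for k,v in p.items()})
print(camera_params("wrist"))
E
```

```text
{'clock': 0.0, 'q': [-1.289, 0.314, 0.045, 1.304, -0.0, 1.431], 'dq': [-0.002, -0.0, -0.003, -0.001, -0.0, -0.001], 'joint_torque': [-0.001, -48.063, 29.854, 0.019, -0.0, -0.0], 'eef_pos': [0.235, -0.524, 0.247], 'tcp_rot': [-0.001, 0.978, 0.209, -0.0], 'ft_force': [0.324, -0.418, 0.427], 'torque': [0.004, -0.071, -0.004], 'grip_force': 0.0, 'grip_width': 0.085}
scene {'fx': 469.0947, 'fy': 469.0947, 'cx': 277.5503, 'cy': 217.3695, 'extrinsics': [[-0.7389, 0.3206, -0.5926, -0.2057], [-0.6737, -0.3633, 0.6435, 0.8404], [-0.009, 0.8748, 0.4844, 0.7714], [0.0, 0.0, 0.0, 1.0]]}
top {'fx': 494.0531, 'fy': 494.0531, 'cx': 274.4476, 'cy': 209.0613, 'extrinsics': [[-0.013, 0.9935, -0.113, 0.3654], [-0.9999, -0.0119, 0.0103, 0.0588], [0.0089, 0.1131, 0.9935, 1.5145], [0.0, 0.0, 0.0, 1.0]]}
{'fx': 325.19226210127806, 'fy': 325.19226210127806, 'cx': 276.4222418729114, 'cy': 208.63395398181, 'T_tool_cam': array([[-8.65062053e-04,  9.63984221e-01,  2.65958031e-01,
         6.64984062e-02],
       [ 9.99999561e-01,  7.38459225e-04,  5.76025594e-04,
         2.41621358e-04],
       [ 3.58880422e-04,  2.65958412e-01, -9.63984437e-01,
        -1.24958807e-01],
       [ 0.00000000e+00,  0.00000000e+00,  0.00000000e+00,
         1.00000000e+00]])}
```

View pics/scene0.png

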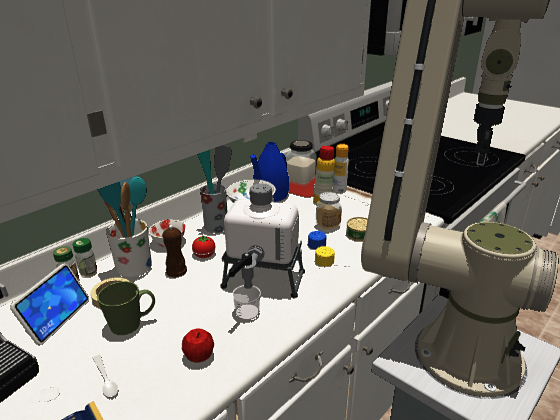

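View pics/top0.png

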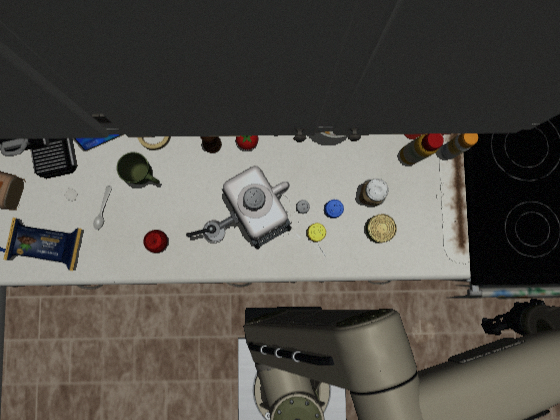

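The scene shows the white jug with its grey cap at (261,190), the tap at (250,260), and a beaker below at (247,303). In the top view, the cap is at about (254,197), the tap dial at about (214,230), and the lever runs to about (190,236). I'll zoom in on the top view.

```bash
cat > h.py <<'E'
from bench import *
import cv2,numpy as np
from scipy.spatial.transform import Rotation as R
def ray(n,u,v):
    p=camera_params(n);T=p["extrinsics"]
    d=np.array([(u-p["cx"])/p["fx"],-(v-p["cy"])/p["fy"],-1.]);return T[:3,3],T[:3,:3]@d
def onz(n,u,v,z):
    o,d=ray(n,u,v);return o+d*(z-o[2])/d[2]
def proj(n,P):
    p=camera_params(n);T=p["extrinsics"];c=T[:3,:3].T@(np.array(P)-T[:3,3])
    return np.array([p["cx"]+p["fx"]*c[0]/-c[2],p["cy"]-p["fy"]*c[1]/-c[2]])
def tool():
    s=state();q=s["tcp_rot"];T=np.eye(4);T[:3,:3]=R.from_quat(np.r_[q[1:],q[0]]).as_matrix();T[:3,3]=s["eef_pos"];return T
E
python3 - <<'E'
from h import *
im=cv2.imread("pics/top0.png")[150:270,170:330]
cv2.imwrite("pics/topz.png",cv2.resize(im,None,fx=5,fy=5,interpolation=cv2.INTER_CUBIC))
E
```

```text
(no output)
```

View pics/topz.png

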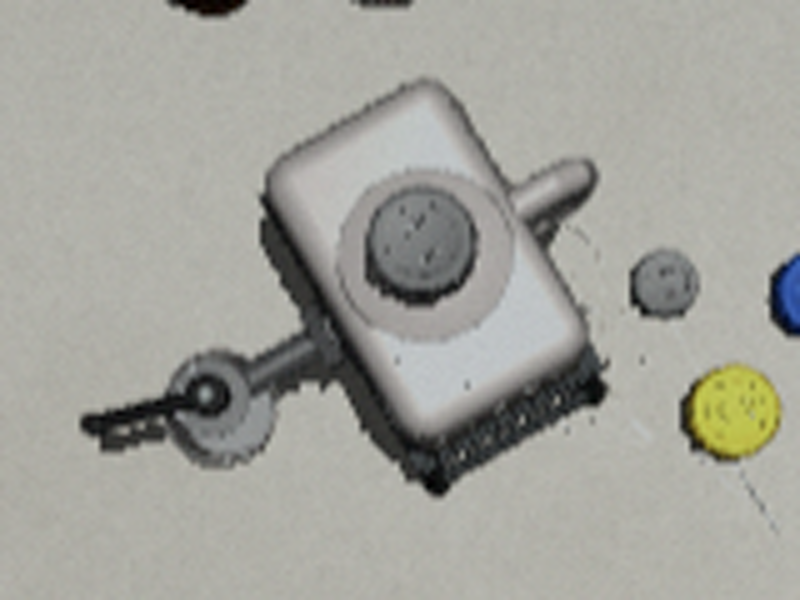

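The zoomed top view shows the cap top centred at crop (424,236), the tap hub at (207,395), and the lever tip at (88,423). The handle is at (590,170), and the small grey look-alike is at (665,284).

```bash
python3 - <<'E'
from h import *
f=lambda u,v,z:onz("top",170+(u+.5)/5-.5,150+(v+.5)/5-.5,z)
c=f(424,236,.2775);h=f(207,395,.172);t=f(88,423,.165)
fl,bl,fr,br=[f(*p,.21) for p in((272,178),(435,85),(425,430),(585,330))]
print(c,h,t,fl,fr,br)
d=h-c;print("dist",np.hypot(*d[:2]),"front dir",np.degrees(np.arctan2(d[1],d[0])))
e=fl-fr;print("y dir",np.degrees(np.arctan2(e[1],e[0])));e=fr-br;print("front dir2",np.degrees(np.arctan2(e[1],e[0])))
l=t-h;print("lever",np.hypot(*l[:2]),np.degrees(np.arctan2(l[1],l[0])))
print(proj("scene",[*c[:2],.2775]),proj("scene",[*h[:2],.172]),proj("scene",[*t[:2],.16]))
for n,u,v,z in(("beaker",214,238,.06),("apple",155,241,.05),("jar",376,190,.11),("can",381,229,.04)):print(n,onz("top",u,v,z))
im=cv2.imread("pics/scene0.png")[160:340,180:360]
cv2.imwrite("pics/scz.png",cv2.resize(im,(600,600),interpolation=cv2.INTER_CUBIC))
E
```

```text
[0.53788483 0.0962429  0.2775    ] [0.46668967 0.21815306 0.172     ] [0.45270214 0.2838382  0.165     ] [0.57950551 0.17915433 0.21      ] [0.44388554 0.09862358 0.21      ] [0.49593007 0.01327445 0.21      ]
dist 0.14117661670911882 front dir 120.28479648934537
y dir 30.701720322137092
front dir2 121.37416978823249
lever 0.06715793884259522 102.02146491933924
[259.85110461 186.338981  ] [246.41660054 253.00424542] [229.89982984 271.97591967]
beaker [0.44733293 0.2225911  0.06      ]
apple [0.44120568 0.3978842  0.05      ]
jar [ 0.57688931 -0.24884237  0.11      ]
can [ 0.46917925 -0.27489991  0.04      ]
```

View pics/scz.png

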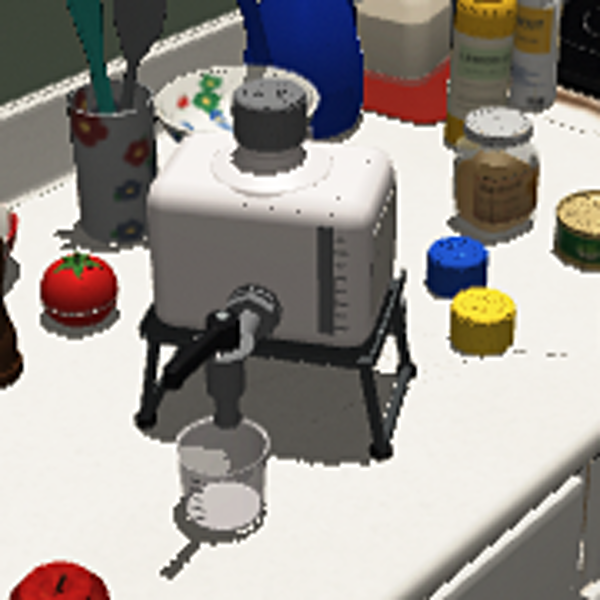

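Call:
servo_tool(deltas=[0,0,-60,0,0,0,0,0,0,-60,0,0,0,0,0,0,-30,0,0,0,0,35,-42,0,0,0,0,0,35,-42,0,0,0,0,0])

```text
clock: 0.72
eef_pos: [0.2651, -0.4188, 0.3978]
tcp_rot: [-0.0, 0.978, 0.209, 0.0]
ft_force: [0.8, 0.4, 0.2]
grip_width: 0.0856
grip_force: 0.0
```

Call:
servo_tool(deltas=[35,-42,0,0,0,0,0,35,-42,0,0,0,0,0,35,-42,0,0,0,0,0,35,-42,0,0,0,0,0,35,-42,0,0,0,0,0])

```text
clock: 1.35
eef_pos: [0.3386, -0.1544, 0.3981]
tcp_rot: [-0.0, 0.978, 0.209, 0.0]
ft_force: [0.4, -1.2, 0.6]
grip_width: 0.0856
grip_force: 0.0
```

Call:
servo_tool(deltas=[35,-42,0,0,0,0,0,35,-42,0,0,0,0,0,35,-42,0,0,0,0,0,35,-42,0,0,0,0,0,35,-42,0,0,0,0,0])

```text
clock: 1.98
eef_pos: [0.4123, 0.109, 0.3981]
tcp_rot: [0.0, 0.978, 0.209, -0.0]
ft_force: [1.0, -1.2, 0.2]
grip_width: 0.0858
grip_force: 0.0
```

Call:
servo_tool(deltas=[35,-42,0,0,0,0,0,35,-42,0,0,0,0,0,35,-42,0,0,0,0,0,0,0,0,0,0,-0.17,0,0,0,0,0,0,-0.17,0])

```text
clock: 2.6
eef_pos: [0.4563, 0.2661, 0.3971]
tcp_rot: [0.0, 0.927, 0.375, -0.001]
ft_force: [-0.4, -0.1, 0.6]
grip_width: 0.0857
grip_force: 0.0
```

Call:
servo_tool(deltas=[0,0,0,0,0,-0.17,0,0,0,0,0,0,-0.17,0,0,0,0,0,0,-0.17,0,0,0,0,0,0,-0.17,0,0,0,0,0,0,-0.17,0])

```text
clock: 3.22
eef_pos: [0.4563, 0.265, 0.3978]
tcp_rot: [-0.0, 0.69, 0.723, -0.0]
ft_force: [0.4, 0.0, -0.2]
grip_width: 0.0853
grip_force: 0.0
```

Call:
servo_tool(deltas=[0,0,0,0,0,-0.17,0,0,0,0,0,0,0,0])

```text
clock: 3.48
eef_pos: [0.4563, 0.265, 0.3978]
tcp_rot: [-0.0, 0.629, 0.777, -0.0]
ft_force: [-0.8, -0.4, -0.3]
grip_width: 0.0852
grip_force: 0.0
```

```bash
cat >> h.py <<'E'
def wonz(T,u,v,z):
    p=camera_params("wrist");a=np.array([(u-p["cx"])/p["fx"],(v-p["cy"])/p["fy"]]);r=np.hypot(*a)
    s=np.sin(r)/max(r,1e-9);M=T@p["T_tool_cam"];d=M[:3,:3]@[a[0]*s,-a[1]*s,-np.cos(r)]
    o=M[:3,3];return o+d*(z-o[2])/d[2]
E
python3 - <<'E'
from h import *
T=tool();im=get_image("wrist");cv2.imwrite("pics/w1.png",im);np.save("T1.npy",T)
print(T[:3,0],state()["q"])
cv2.imwrite("pics/w1v.png",cv2.resize(im,(800,600),interpolation=cv2.INTER_CUBIC))
E
```

```text
[-2.07640769e-01  9.78205108e-01 -2.77943257e-04] [ 3.74031942e-01  2.28051156e-01  2.96166605e-01  1.63968190e+00
 -9.10181971e-05  1.73703552e+00]
```

View pics/w1v.png

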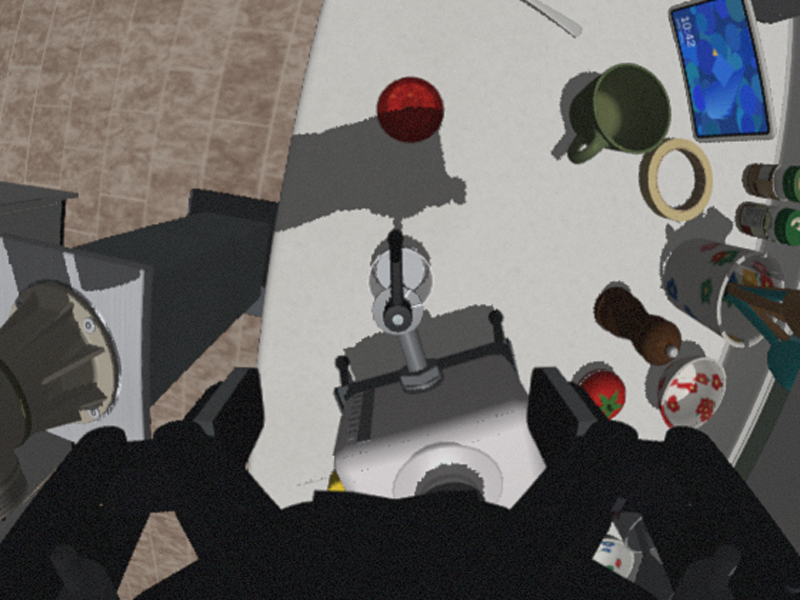

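Wrist view (800x600): the lever points straight up the image, with the hub at (399,318) and the knob at (396,238). The spout and beaker are beneath it.

```bash
python3 - <<'E'
from h import *
T=np.load("T1.npy")
h=wonz(T,399*.7,318*.7,.172);t=wonz(T,396*.7,238*.7,.165);l=t-h
print(h,t,np.hypot(*l[:2]),np.degrees(np.arctan2(l[1],l[0])))
def tri(a,b):
    (o1,d1),(o2,d2)=a,b;s=np.linalg.lstsq(np.c_[d1,-d2],o2-o1,rcond=None)[0];p,q=o1+s[0]*d1,o2+s[1]*d2;return (p+q)/2,np.linalg.norm(p-q)
print(tri(ray("scene",180+222*.3,160+318*.3),ray("top",211.4,229)))
print(tri(ray("scene",180+178*.3,160+375*.3),ray("top",187.5,234.5)))
E
```

```text
[0.46803656 0.22030775 0.172     ] [0.45269508 0.28123615 0.165     ] 0.0628301670808839 104.13300884466801
(array([0.46626138, 0.21800822, 0.16542691]), np.float64(0.0004957150601129434))
(array([0.44948336, 0.28135088, 0.15931323]), np.float64(0.007490763778979626))
```

Call:
servo_tool(deltas=[-2,0,55,0,0,-0.025,0,0,0,55,0,0,0,0,0,0,55,0,0,0,0,0,0,45,0,0,0,0,0,0,26,0,0,0,0])

```text
clock: 4.15
eef_pos: [0.4553, 0.2625, 0.1595]
tcp_rot: [-0.001, 0.62, 0.784, -0.002]
ft_force: [-0.3, -0.1, 0.2]
grip_width: 0.0856
grip_force: 0.0
```

Call:
servo_tool(deltas=[0,0,0,0,0,0,0.7,0,0,0,0,0,0,0.8,0,0,0,0,0,0,0.9,0,0,0,0,0,0,1,0,0,0,0,0,0,1])

```text
clock: 4.78
eef_pos: [0.4574, 0.2634, 0.1635]
tcp_rot: [0.0, 0.619, 0.785, 0.001]
ft_force: [-1.3, -0.6, 5.5]
grip_width: 0.0088
grip_force: 59.7
```

Call:
servo_tool(deltas=[0,0,0,0,0,0,1,0,0,0,0,0,0,1,0,0,0,0,0,0,1])

```text
clock: 5.15
eef_pos: [0.4574, 0.2634, 0.1635]
tcp_rot: [0.0, 0.619, 0.785, 0.001]
ft_force: [-1.7, 0.1, 7.1]
grip_width: 0.0088
grip_force: 59.7
```

```bash
python3 - <<'E'
from h import *
T=tool();im=get_image("wrist");np.save("T2.npy",T)
s=state();print(T[:3,3],np.degrees(np.arctan2(T[1,0],T[0,0])),s["ft_force"],s["torque"],s["grip_width"])
cv2.imwrite("pics/w2.png",im[100:310,140:420])
E
```

```text
[0.4573761  0.26338873 0.16345767] 103.50449143860041 [-1.66754688  0.25646941  6.00683989] [-0.02736979  0.32788919 -0.15614373] 0.008906653081158804
```

View pics/w2.png

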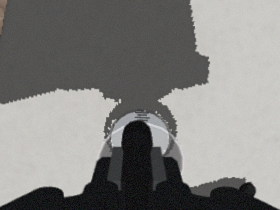

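The wrist view shows the fingers closed on the lever above the beaker. Next I turn it clockwise about 27° along the arc.

Call:
servo_tool(deltas=[-0.2,4.3,0,0,0,0.094,1,-0.2,4.3,0,0,0,0.094,1,-0.2,4.3,0,0,0,0.094,1,-0.2,4.3,0,0,0,0.094,1,-0.2,4.3,0,0,0,0.094,1])

```text
clock: 5.82
eef_pos: [0.4785, 0.2633, 0.1634]
tcp_rot: [0.0, 0.786, 0.619, 0.001]
ft_force: [-2.7, -0.6, 6.6]
grip_width: 0.0087
grip_force: 59.8
```

Call:
servo_tool(deltas=[0,0,0,0,0,0,1,0,0,0,0,0,0,1])

```text
clock: 6.08
eef_pos: [0.4786, 0.2633, 0.1635]
tcp_rot: [0.0, 0.785, 0.62, 0.001]
ft_force: [-1.6, -0.6, 6.1]
grip_width: 0.0087
grip_force: 59.8
```

```bash
python3 - <<'E'
from h import *
T=tool();s=state();d=T[:2,3]-[.4668,.2185]
print(T[:3,3],np.degrees(np.arctan2(T[1,0],T[0,0])),np.hypot(*d),np.degrees(np.arctan2(d[1],d[0])),s["ft_force"],s["torque"],s["q"])
E
```

```text
[0.47863447 0.26329852 0.16347698] 76.56817910774384 0.04633532360514395 75.20216964584185 [-1.58693018 -0.56766555  6.11388934] [-0.078492    0.30140873 -0.18258975] [ 3.55968147e-01  2.96619091e-01 -1.88783791e-01  1.08374671e+00
 -3.85960391e-05  2.16119456e+00]
```

Call:
servo_tool(deltas=[0,0,0,0,0,0,0.6,0,0,0,0,0,0,0.3,0,0,0,0,0,0,0,0,0,0,0,0,0,0,0,0,0,0,0,0,0])

```text
clock: 6.7
eef_pos: [0.4782, 0.2631, 0.1622]
tcp_rot: [0.0, 0.785, 0.62, -0.0]
ft_force: [-0.2, -0.4, 0.0]
grip_width: 0.0856
grip_force: 0.0
```

Call:
servo_tool(deltas=[0,0,-30,0,0,0,0,0,0,-55,0,0,0,0,0,0,-55,0,0,0,0,0,0,-55,0,0,0,0,0,0,-42,0,0,0,0])

```text
clock: 7.32
eef_pos: [0.4783, 0.2632, 0.402]
tcp_rot: [0.0, 0.785, 0.62, 0.001]
ft_force: [0.9, 0.5, -0.0]
grip_width: 0.0853
grip_force: 0.0
```

Call:
servo_tool(deltas=[0,0,0,0,0,0,0])

```text
clock: 7.45
eef_pos: [0.4793, 0.2636, 0.4031]
tcp_rot: [0.001, 0.785, 0.62, 0.003]
ft_force: [0.1, 0.7, 0.7]
grip_width: 0.0853
grip_force: 0.0
```

```bash
python3 - <<'E'
from h import *
T=tool();im=get_image("wrist");np.save("T3.npy",T);print(T[:3,3],state()["grip_width"])
cv2.imwrite("pics/w3.png",cv2.resize(im[120:360,120:440],(800,600),interpolation=cv2.INTER_CUBIC))
E
```

```text
[0.47931345 0.26360902 0.40305047] 0.08516642956660662
```

View pics/w3.png

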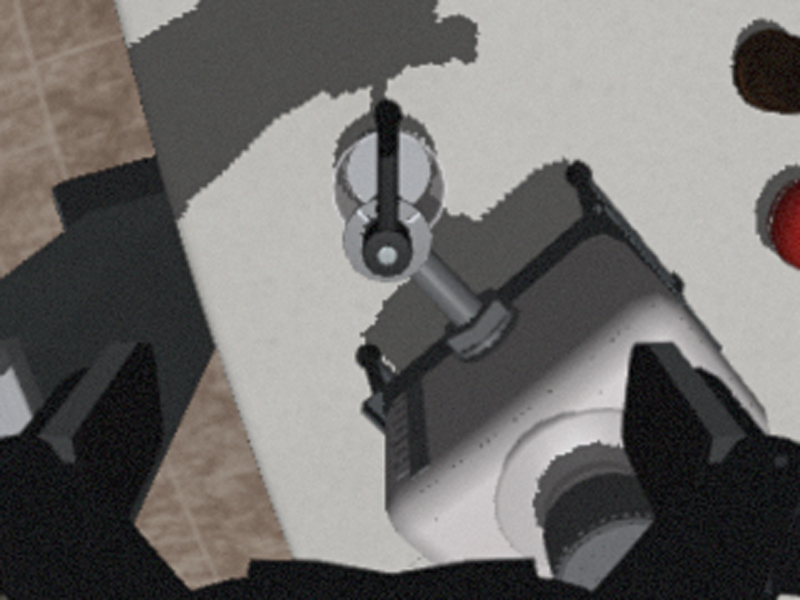

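The lever points straight up the image with the hub at (387,255) and the knob at (389,112). The shut and open marks at (361,216) and (414,214) sit evenly on either side of it, so it is half open, and the beaker hasn't moved. Now to the cap.

Call:
servo_tool(deltas=[-37,24,0,0,0,0,0,-37,24,0,0,0,0,0,-37,24,0,0,0,0,0,-37,24,0,0,0,0,0,0,0,0,0,0,0,0])

```text
clock: 8.12
eef_pos: [0.5377, 0.0943, 0.3969]
tcp_rot: [-0.001, 0.786, 0.618, -0.002]
ft_force: [-0.6, 0.6, -0.4]
grip_width: 0.0854
grip_force: 0.0
```

Call:
servo_tool(deltas=[0,0,0,0,0,0,0])

```text
clock: 8.25
eef_pos: [0.5368, 0.097, 0.3981]
tcp_rot: [-0.001, 0.785, 0.62, -0.001]
ft_force: [-0.7, -0.3, -0.4]
grip_width: 0.0858
grip_force: 0.0
```

```bash
python3 - <<'E'
from h import *
T=tool();im=get_image("wrist");np.save("T4.npy",T);print(T[:3,3],state()["q"],T[:3,2])
cv2.imwrite("pics/w4.png",im)
cv2.imwrite("pics/w4v.png",cv2.resize(im[120:360,120:440],(800,600),interpolation=cv2.INTER_CUBIC))
E
```

```text
[0.53684676 0.09704094 0.39807757] [3.24787269e-02 2.66910421e-01 3.48507782e-01 1.65407601e+00
 2.15248174e-04 1.83675435e+00] [-2.28820417e-03  2.36259894e-04 -9.99997354e-01]
```

View pics/w4v.png

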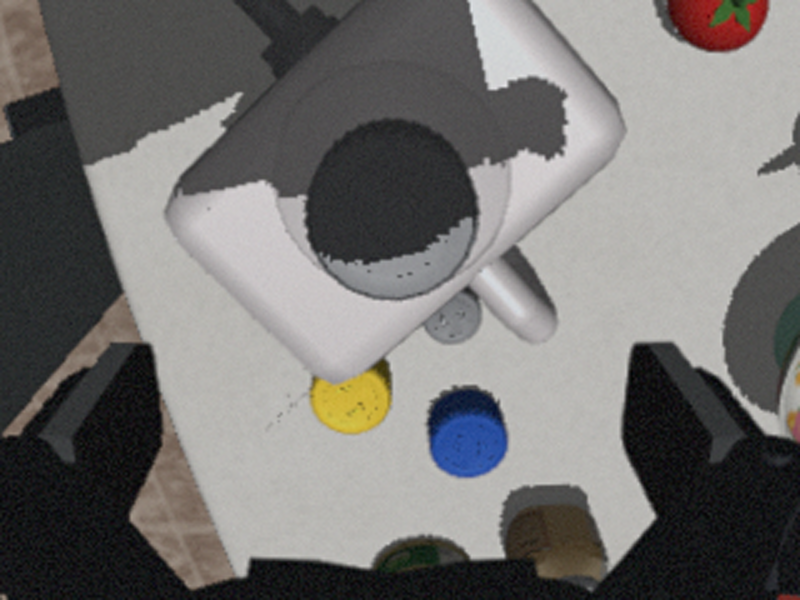

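The cap's top disc spans x 307–478 with its lower edge at y 298 in the zoomed view, so its centre is at about (392,213).

```bash
python3 - <<'E'
from h import *
T=np.load("T4.npy");p=[wonz(T,120+u*.4,120+v*.4,.2775) for u,v in((392,213),(307,210),(478,210),(392,298))]
for a in p:print(a,(np.linalg.inv(T)@[*a,1])[:3]*1000)
E
```

```text
[0.53669492 0.09882108 0.2775    ] [  1.73251673  -0.28644651 120.57802351]
[0.51102656 0.10596628 0.2775    ] [  2.71620173 -26.91251631 120.63844609]
[0.56311691 0.0935154  0.2775    ] [  2.71314329  26.64506568 120.51631108]
[0.53009145 0.0712514  0.2775    ] [-26.61695204  -0.30130564 120.58661999]
```

Call:
servo_tool(deltas=[1,0,45,0,0,0,0,0,0,45,0,0,0,0,0,0,30,0,0,0,0,0,0,14,0,0,0,0,0,0,0,0,0,0,0])

```text
clock: 8.93
eef_pos: [0.537, 0.0987, 0.2649]
tcp_rot: [-0.0, 0.784, 0.62, -0.0]
ft_force: [1.4, 0.3, 0.3]
grip_width: 0.0854
grip_force: 0.0
```

Call:
servo_tool(deltas=[0,0,0,0,0,0,0.2,0,0,0,0,0,0,0.3,0,0,0,0,0,0,0.5,0,0,0,0,0,0,1,0,0,0,0,0,0,1])

```text
clock: 9.55
eef_pos: [0.538, 0.098, 0.2661]
tcp_rot: [0.0, 0.785, 0.62, 0.001]
ft_force: [-1.8, 0.4, 5.0]
grip_width: 0.0536
grip_force: 62.1
```

Call:
servo_tool(deltas=[0,0,0,0,0,0,1,0,0,0,0,0,0,1])

```text
clock: 9.8
eef_pos: [0.538, 0.098, 0.2659]
tcp_rot: [0.0, 0.785, 0.62, 0.001]
ft_force: [-0.9, 1.5, 4.7]
grip_width: 0.0542
grip_force: 62.1
```

Call:
servo_tool(deltas=[0,0,2,0,0,0,1,0,0,2,0,0,0,1,0,0,1,0,0,0,1,0,0,0,0,0,0,1,0,0,0,0,0,0,1])

```text
clock: 10.42
eef_pos: [0.538, 0.098, 0.2621]
tcp_rot: [0.001, 0.785, 0.62, 0.001]
ft_force: [-1.6, -0.1, 10.6]
grip_width: 0.0539
grip_force: 62.7
```

Call:
servo_tool(deltas=[0,0,1,0,0,0,1,0,0,1.2,0,0,0,1,0,0,0,0,0,0,1,0,0,0,0,0,0,1])

```text
clock: 10.92
eef_pos: [0.538, 0.098, 0.2604]
tcp_rot: [0.001, 0.785, 0.62, 0.001]
ft_force: [-3.5, -0.4, 13.2]
grip_width: 0.0541
grip_force: 63.0
```

Call:
servo_tool(deltas=[0,0,0,0,0,-0.1,1,0,0,0,0,0,-0.1,1,0,0,0,0,0,-0.1,1])

```text
clock: 11.3
eef_pos: [0.538, 0.0986, 0.2604]
tcp_rot: [0.001, 0.682, 0.731, 0.002]
ft_force: [-2.6, 2.3, 14.7]
grip_width: 0.0541
grip_force: 63.0
```

Call:
servo_tool(deltas=[0,0,0,0,0,-0.1,1,0,0,0,0,0,-0.1,1,0,0,0,0,0,-0.1,1,0,0,0,0,0,-0.1,1,0,0,0,0,0,-0.1,1])

```text
clock: 11.92
eef_pos: [0.5375, 0.0986, 0.2602]
tcp_rot: [0.001, 0.48, 0.877, 0.001]
ft_force: [-4.7, 2.0, 13.6]
grip_width: 0.0537
grip_force: 63.0
```

Call:
servo_tool(deltas=[0,0,0,0,0,-0.1,1,0,0,0,0,0,-0.1,1,0,0,0,0,0,-0.07,1,0,0,0,0,0,0,1,0,0,0,0,0,0,1])

```text
clock: 12.55
eef_pos: [0.5371, 0.0983, 0.2602]
tcp_rot: [0.001, 0.359, 0.933, 0.001]
ft_force: [-6.1, 1.4, 14.9]
grip_width: 0.054
grip_force: 63.2
```

```bash
python3 - <<'E'
from h import *
T=tool();s=state();print(np.degrees(np.arctan2(T[1,0],T[0,0])),s["ft_force"],s["torque"],s["q"])
E
```

```text
137.93434656448562 [-6.11022181  1.43779149 14.87603919] [0.21298161 1.15217224 0.11179594] [ 3.36433232e-02  2.52250312e-01 -7.47080962e-03  1.30949043e+00
  4.50702249e-04  7.67827245e-01]
```

Call:
servo_tool(deltas=[0,0,-3,0,0,0,1,0,0,-3,0,0,0,1,0,0,-3,0,0,0,1,0,0,0,0,0,0,1])

```text
clock: 13.05
eef_pos: [0.5371, 0.0981, 0.2672]
tcp_rot: [-0.0, 0.359, 0.933, -0.0]
ft_force: [-2.9, 3.3, 5.6]
grip_width: 0.0541
grip_force: 62.6
```

Call:
servo_tool(deltas=[0,0,-3,0,0,0,1,0,0,-3,0,0,0,1,0,0,0,0,0,0,1])

```text
clock: 13.42
eef_pos: [0.5373, 0.0977, 0.2727]
tcp_rot: [-0.0, 0.359, 0.933, -0.0]
ft_force: [-2.2, 1.1, -0.6]
grip_width: 0.0541
grip_force: 63.2
```

Call:
servo_tool(deltas=[0,0,-8,0,0,0,1,0,0,-15,0,0,0,1,0,0,-15,0,0,0,1,0,0,-15,0,0,0,1,0,0,-7,0,0,0,1])

```text
clock: 14.05
eef_pos: [0.5381, 0.0979, 0.3348]
tcp_rot: [0.001, 0.359, 0.933, 0.0]
ft_force: [0.8, 0.3, -0.5]
grip_width: 0.054
grip_force: 63.2
```

Call:
servo_tool(deltas=[0,0,0,0,0,0,1,0,0,0,0,0,0,1,0,0,0,0,0,0,1,0,0,0,0,0,0,1])

```text
clock: 14.55
eef_pos: [0.5373, 0.0979, 0.3326]
tcp_rot: [-0.0, 0.359, 0.933, -0.0]
ft_force: [-0.7, 0.7, -1.0]
grip_width: 0.0542
grip_force: 63.2
```

```bash
python3 - <<'E'
from h import *
a=get_image("scene")[130:340,150:350];b=get_image("wrist")[100:310,100:440]
cv2.imwrite("pics/end.png",cv2.resize(np.hstack([a,b]),(800,311)));print(tool()[:3,3],state()["ft_force"])
E
```

```text
[0.53743751 0.09791225 0.33284559] [-0.46080456 -0.10280047 -0.12146887]
```

View pics/end.png

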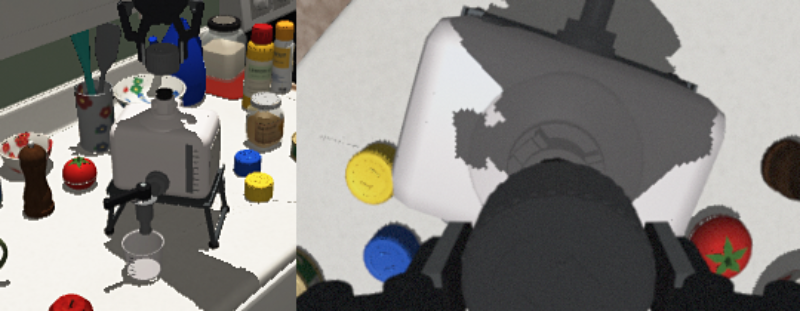

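The picture shows the cap held level above the open neck, at (162,55) against the neck at (165,95). The lever is still half open and the beaker is in place.

```bash
python3 -c "
from bench import *
print(hand_in())"
```

```text
the job is handed in; nothing more can be done
None
```

I handed the job in at about 14.6 s: the tap lever is at half open, and the gripper holds the unlocked cap level about 7 cm above the jug's mouth. The hand-in gave no verdict back.

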